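# Clamp a tail-light housing in the bench fixture

## Task

Push the black tail-light housing along its channel until it is fully home against the end stop of the blue fixture, then turn the T-handle clockwise (seen from above) until rising resistance shows that the housing is firmly clamped, and let go. Stop there: the plastic cracks if the screw is overtightened. Leave the other things on the bench where they are.

Things in the scene. Friction and masses are not known exactly. Their poses are not given: they have to be found in the camera images.
- fixture: Blue steel hold-down fixture bolted to the bench. Origin: on the bench top, under the screw's vertical axis; x axis: along the channel to the stop (the way to push). Base plate 250 x 100 x 15 mm high, from x = -165 to +85 mm; on it a channel 66 mm wide between two steel rails (8 mm wide, tops 23 mm above the bench).
- stop (a point): Middle of the face of the steel end stop, at fixture x = +35 mm, 30 mm above the bench; stop top 45 mm above the bench.
- boss (a point): Top of the round nut boss (radius 20 mm) through which the screw runs, 125 mm above the bench (plus a 3 mm brass collar). An arm 36 mm wide, 98 to 122 mm above the bench, joins it to a column behind the stop.
- housing: Tail-light housing loose in the channel: black plastic, red rim below; 130 long (x) x 62 wide (56 above the 14 mm rim) x 45 mm high, 0.25 kg; steel stud 16 mm high on top, 30 mm towards its near end (-x). Origin: centre of its underside, 15 mm above the bench; x axis points to the stop. Starts 25 to 45 mm short. Home: far end on the stop, origin at fixture x = -30 mm.
- screw: Vertical clamping screw with T-bar and foot. Origin: on its axis, mid-height of the T-bar, 169 to 172 mm above the bench at the start. Goes down 2 mm per radian clockwise. The foot, a 16 mm steel disc at its lower end, turns with it and presses on the housing's top. The foot's setting varies by 6.5 mm and is not measured: it starts 2 to 11 mm above the housing.
- handle_grip (a point): Centre of the T-handle's bar, on the screw's axis: steel bar 80 mm long (point x axis along it), 10 mm wide (y), 14 mm high, with red ball ends 17 mm across. Below it the 9 mm shank leaves about 35 mm free above the boss. The point turns and goes down with the handle.
- spindle (a joint): Screw's turn in rad, growing clockwise from above (tightening); starts at 0 to 1.2, ends at 9. Resistance 0.1 N m or less until the foot touches after 1 to 5.5 rad, found by feel; then it rises about 0.6 N m per rad of T-bar turn. 0.3 to 0.4 N m clamps firmly; under 0.2 is loose; over 0.5 may crack the plastic. The bar sits on a spring hub (0.5 rad per N m). It stays where it is left.
- lens: Spare red lens, a flat plate 90 x 90 x 12 mm lying on the bench beside the fixture; origin at the centre of its underside. Leave it alone.
- driver_yellow: Yellow-handled screwdriver, 170 mm long, lying on the bench beside the fixture. Leave it alone.
- driver_blue: Blue-handled screwdriver, 170 mm long, lying beside the yellow one. Leave it alone.
- tin: Grey closed tin, 60 mm across and 70 mm high, standing on the bench beside the fixture; origin at the centre of its underside. Leave it alone.
Mind the look-alikes: they are no part of the job. Of the things shaped like the housing, the black one is meant.

How it is judged:
On the way, in this order (a step that is already met when the one before it is completed fails the run):
1. the housing is fully home against the stop, not yet clamped (x of housing in the frame of fixture above -0.0335 m and contact force between screw and housing below 2 N), for 0.2 s.
2. the screw clamps the housing (x of housing in the frame of fixture above -0.0335 m and contact force between screw and housing above 25 N), for 0.2 s.
At the end, for the whole second after the job is handed in: The housing is at rest against the end stop (within 3.5 mm) and the screw's foot presses on it with 25 to 90 N, the handle let go (all of step 2 and contact force between screw and housing below 90 N and linear speed of housing below 0.01 m/s); the robot touches nothing.
It fails at once if the housing is cracked: the screw pressed on it with more than 90 N (contact force between screw and housing above 90 N).
It fails at once if the lens was moved by more than 20 mm (distance of lens from where it was at the start of the episode above 0.02 m).
It fails at once if the driver yellow was moved by more than 20 mm (distance of driver_yellow from where it was at the start of the episode above 0.02 m).
It fails at once if the driver blue was moved by more than 20 mm (distance of driver_blue from where it was at the start of the episode above 0.02 m).
It fails at once if the tin was moved by more than 20 mm (distance of tin from where it was at the start of the episode above 0.02 m).
It also fails if it takes over 72 s, if anything falls off the work surface, if the arm or the gripper's body presses on something with over 40 N, if the wrist force passes 120 N, or if a joint passes its speed limit or range.

## Robot

A 6-joint arm with a two-finger parallel gripper is mounted at the origin on the work surface. World frame = base frame: x ahead of the robot, y to its left, z up, the work surface at z = 0. Lengths are in m, angles in rad, forces in N, time in s.
With the tool pointing down it reaches from about 0.35 to 0.975 m from the base axis. Payload 4.9 kg.
Tool frame: the origin (TCP) lies at the very end of the fingers, on their centre line; the grasp point (between the pads) lies 19 mm behind it (ctrl.grasp_offset is the distance from the TCP to the grasp point, in m); z points along the fingers, y is the line along which they close (so a half turn about z gives the same grasp; the last joint's range is limited). The gripper opens to 85 mm and grips with 20 to 120 N. Pads are 22 mm wide; open, the fingers measure 114 mm over their backs; the gripper's body (76 mm by 85 mm) begins 54 mm behind the grasp point. The pads swing forward as they close: fully open they stand 13 mm farther back than shut.
Start: joints at [-1.264, 0.053, 1.613, -0, 1.476, -0.119], TCP at [0.258, -0.569, 0.231] pointing down, gripper open.
Joint ranges: [-3.01, 3.01], [-1.01, 2.22], [0.06, 2.58], [-1.02, 4.17], [0.09, 2.62], [-3.14, 3.14]. Speed limits (rad/s): [2.57, 2.57, 3.14, 3.14, 3.14, 3.14].

## Interface

Orientations are given as a rotation vector (axis times angle).
In Python, from station import ctrl, optics gives the robot as it stands.
- The arm moves only by the shell command python3 -m handwheel 'ROWS' [OPENING] [FORCE]. ROWS is JSON, a list of rows, each an object of numbers: "tx", "ty", "tz": the shift along the tool's x, y, z in mm; "roll": the turn about the tool's z in rad. A call has 1 to 12 rows; each row shifts and turns the commanded pose from where the row before left it, along the tool's axes as they then stand; what a row does not reach is not made up. A row lasts 1/12 s, in which the tool goes at most 41.7 mm and 7.16 degrees, less where a joint would pass 70% of its speed; a pose out of reach is approached as far as the arm can. A call with a gripper value outside its range is refused whole. OPENING is the finger opening in mm, from 0 to 85.4, set as the call begins (- or left out, the last holds). The fingers move at their own pace and stop on an object; FORCE is the grip in N (left out, the last holds). Time passes only in rows, so rows that do not move let the fingers close. It gives the time, the measured TCP pose, the force, the opening and the grip force at its end, in the units of the state.
- ctrl.get_obs(): the state, without advancing time (a new reading comes with each control period).
- optics.get_image(name): name is "scene" or "top" or "wrist"; returns (picture, depth): 480x640x3 uint8, red, green, blue; 480x640 float32, m along the optical axis (not along the pixel's ray), 0 where there is no reading.
- optics.camera_params(name): a dict with "mtx" (3x3 intrinsics, pixels), "extrinsics" (4x4, takes a point from camera to world coordinates); the wrist camera has in their place "tool_from_camera" (4x4, takes a point from camera to tool coordinates, whose origin is the TCP and whose axes are the flange's). Camera axes: x right, y down, z forward; pixel columns grow to the right and rows downward; lengths in m; the calibration is good to about 2 mm. A picture is of the moment at which its call begins: read the wrist's pose just before it. camera_params takes no time and is no camera call.
- ctrl.finish_job(): hands the job in; it is judged then, once.
The state is a dict: "t": time; "q": joint angles; "dq": joint speeds; "effort": joint torques, N m; "tool_pos": TCP position; "tool_rot": TCP orientation; "contact_force": force on the tool from outside, world axes, zero at the start; "wrist_torque": the same for the moment, N m; "opening": finger opening in m; "grip_force": force on a finger pad.
Only numpy, scipy, OpenCV 4.12 (cv2) and the standard library are available. Lean on these libraries where they do the work, as an engineer would, in place of code of your own. Each camera call takes 0.05 s, during which the arm holds its last target. There are 200 camera calls.

## Working session

There is one attempt and no reset: what is moved stays moved. The work goes in short steps, Python scripts to look and compute and a shell command to move; the robot and the scene stay as the last step left them, time stands still between calls to the robot, and variables do not carry over. Pictures are saved under pics/ and viewed, at most 10 in all, crops included, and the job is handed in when it is done.

```bash
mkdir -p pics; ls; python3 - <<'E'
from station import ctrl, optics
import cv2, numpy as np
o=ctrl.get_obs()
print({k:np.round(v,3).tolist() for k,v in o.items()}, ctrl.grasp_offset)
for n in ("scene","top"):
    im,d=optics.get_image(n); p=optics.camera_params(n)
    cv2.imwrite(f"pics/{n}0.png",im[:,:,::-1]); np.savez(f"pics/{n}0.npz",im=im,d=d,K=p["mtx"],E=p["extrinsics"])
    print(n,np.round(p["mtx"],1).tolist(),np.round(p["extrinsics"],3).tolist())
E
```

```text
pics
{'t': 0.0, 'q': [-1.264, 0.053, 1.614, 0.0, 1.476, -0.119], 'dq': [0.0, 0.0, -0.002, 0.001, -0.0, -0.001], 'effort': [0.001, -39.368, -37.017, -0.0, 0.007, -0.0], 'tool_pos': [0.258, -0.569, 0.23], 'tool_rot': [-3.069, -0.663, 0.0], 'contact_force': [0.156, 0.573, -0.44], 'wrist_torque': [-0.007, 0.042, -0.029], 'grip_force': 0.0, 'opening': 0.085} 0.0187
scene [[435.0, 0.0, 323.1], [0.0, 435.0, 240.0], [0.0, 0.0, 1.0]] [[0.852, 0.433, -0.295, 0.811], [0.524, -0.714, 0.465, -0.28], [-0.009, -0.551, -0.835, 0.812], [0.0, 0.0, 0.0, 1.0]]
top [[488.9, 0.0, 319.5], [0.0, 488.9, 240.2], [0.0, 0.0, 1.0]] [[-0.009, -0.995, 0.104, 0.465], [-1.0, 0.01, 0.002, 0.091], [-0.003, -0.104, -0.995, 0.949], [0.0, 0.0, 0.0, 1.0]]
```

View pics/scene0.png

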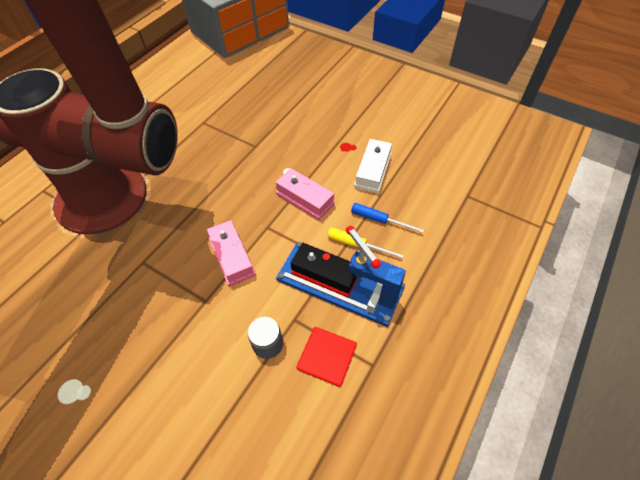

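View pics/top0.png

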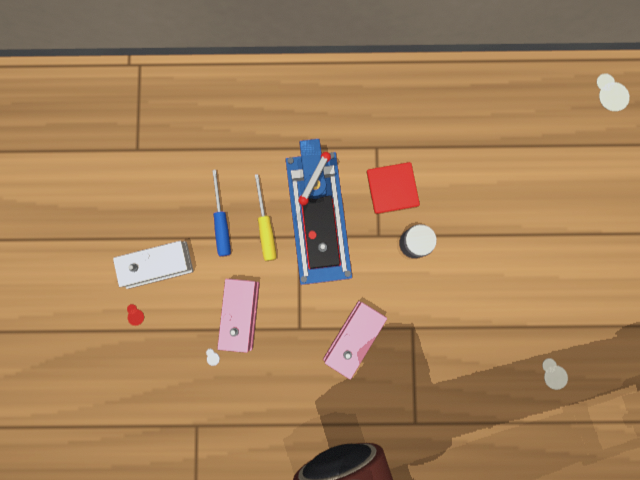

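The scene and top views show the following. Top-view pixels are used for these.
- **Housing-shaped candidates:** black (320,232) in the blue fixture, white (152,264), pink (238,315) and pink (355,338). The black one in the fixture fits the description.
- **Handle:** T-bar ball ends at (326,156) and (303,201).
- **Other objects:** lens (393,188), tin (420,240), drivers (222,225) and (265,225).

Next I'll confirm with a crop and measure.

```bash
cat > h.py <<'E'
import numpy as np, cv2
def ray(uv,K,E,z):
    uv=np.atleast_2d(uv).astype(float)
    d=np.c_[(uv[:,0]-K[0,2])/K[0,0],(uv[:,1]-K[1,2])/K[1,1],np.ones(len(uv))]@E[:3,:3].T
    s=(z-E[2,3])/d[:,2]; return E[:3,3]+s[:,None]*d
def pts(d,K,E):
    v,u=np.indices(d.shape); P=np.stack([(u-K[0,2])/K[0,0]*d,(v-K[1,2])/K[1,1]*d,d],-1)
    return P@E[:3,:3].T+E[:3,3]
E
python3 - <<'E'
from h import *
f=np.load("pics/top0.npz"); im,d,K,E=[f[k] for k in("im","d","K","E")]
c=im[130:295,270:450]; cv2.imwrite("pics/crop0.png",cv2.resize(c,None,fx=3.6,fy=3.6,interpolation=2)[:,:,::-1])
P=pts(d,K,E); hsv=cv2.cvtColor(im,cv2.COLOR_RGB2HSV); H,S,V=cv2.split(hsv)
box=np.zeros(d.shape,bool); box[130:295,280:360]=1
blue=box&(H>95)&(H<125)&(S>120)&(P[...,2]<0.03)
r=cv2.minAreaRect(P[blue][:,:2].astype(np.float32)*1000); print("base",r, P[blue][:,2].mean())
red=box&((H<6)|(H>174))&(S>150)
n,l,s,ce=cv2.connectedComponentsWithStats(red.astype(np.uint8))
for i in range(1,n):
    if s[i,4]>8: print("red",s[i],ce[i].round(1),np.median(P[l==i],0).round(4), ray(ce[i],K,E,0.17).round(4))
grey=box&(S<60)&(V>60)&(P[...,2]>0.06)&(P[...,2]<0.09)
n,l,s,ce=cv2.connectedComponentsWithStats(grey.astype(np.uint8))
for i in range(1,n):
    if s[i,4]>8: print("stud",s[i],ce[i].round(1),np.median(P[l==i],0).round(4))
blk=box&(V<50)&(P[...,2]>0.05)&(P[...,2]<0.07)
print("black",cv2.minAreaRect(P[blk][:,:2].astype(np.float32)*1000),blk.sum(),np.median(P[blk][:,2]))
E
```

```text
base ((608.5377197265625, 95.464599609375), (246.5269775390625, 98.2874755859375), 6.39330530166626) 0.014870862419560702
red [321 152  10  10  51] [326.1 155.3] [0.6846 0.0807 0.1771] [[0.6863 0.0806 0.17  ]]
red [299 196  11  73 171] [304.5 222.5] [0.6041 0.1186 0.0593] [[0.5759 0.1165 0.17  ]]
red [309 231   7   8  50] [311.9 234.6] [0.5684 0.1066 0.0605] [[0.5561 0.1048 0.17  ]]
stud [316 242  13  12  82] [322.1 247.6] [0.5443 0.0885 0.0632]
stud [309 247  21  20 130] [317.3 258.3] [0.5242 0.0978 0.0613]
stud [329 258   9   6  22] [332.4 260.6] [0.5202 0.0705 0.0612]
black ((574.6492919921875, 92.191650390625), (128.7373809814453, 50.185813903808594), 5.187917709350586) 111 0.05965796476757301
```

View pics/crop0.png

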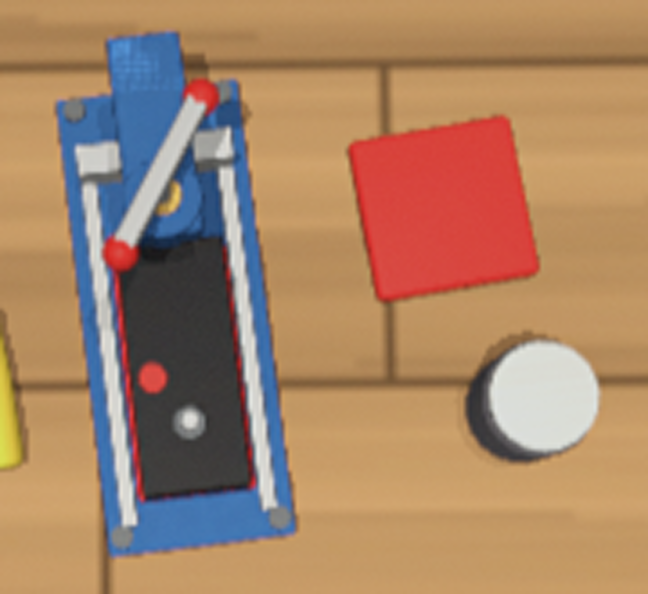

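The crop confirms it: the black body with a red rim and stud sits in the blue fixture's channel, with the near end at about (195,495) in crop pixels. The handle balls are at crop (201,96) and (121,254). Next I'll get exact geometry from two views.

```bash
python3 - <<'E'
from h import *
from station import optics,ctrl
from scipy.spatial.transform import Rotation as R
def balls(n,box):
    f=np.load(f"pics/{n}0.npz"); im,d,K,E=[f[k] for k in("im","d","K","E")]
    H,S,V=cv2.split(cv2.cvtColor(im,cv2.COLOR_RGB2HSV)); m=((H<6)|(H>174))&(S>170)&(V>100)
    z=pts(d,K,E)[...,2]; m&=(z>0.14)&(z<0.2)
    b=np.zeros_like(m); b[box[0]:box[1],box[2]:box[3]]=1; m&=b
    k,l,s,c=cv2.connectedComponentsWithStats(m.astype(np.uint8)); 
    o=[(c[i],s[i,4]) for i in range(1,k) if s[i,4]>6]; print(n,o); return [x[0] for x in o],K,E
ct,K1,E1=balls("top",(130,295,280,360)); cs,K2,E2=balls("scene",(210,330,270,420))
P1=K1@np.linalg.inv(E1)[:3]; P2=K2@np.linalg.inv(E2)[:3]
B=[]
for a in ct:
    c=[]
    for b in cs:
        X=cv2.triangulatePoints(P1,P2,a.reshape(2,1),b.reshape(2,1)); X=(X[:3]/X[3]).ravel()
        q=P1@np.r_[X,1]; c.append((np.linalg.norm(q[:2]/q[2]-a),X))
    e,X=min(c,key=lambda t:t[0]); print(X.round(4),e); B.append(X)
m=(B[0]+B[1])/2; dd=B[0]-B[1]; print("mid",m.round(4),"len",np.linalg.norm(dd),"ang",np.arctan2(dd[1],dd[0]))
f=np.load("pics/top0.npz"); im,d,K,E=[f[k] for k in("im","d","K","E")]; P=pts(d,K,E)
H,S,V=cv2.split(cv2.cvtColor(im,cv2.COLOR_RGB2HSV)); box=np.zeros(d.shape,bool); box[190:275,295:345]=1
m=box&(V<60)&(P[...,2]>0.05)&(P[...,2]<0.075); k=cv2.morphologyEx(m.astype(np.uint8),2,np.ones((3,3)))
r=cv2.minAreaRect(np.argwhere(k)[:,::-1].astype(np.float32)); c=ray(cv2.boxPoints(r),K,E,0.06); print("black corners",c.round(4).tolist(),k.sum())
p=optics.camera_params("wrist"); print(p["tool_from_camera"].round(3).tolist())
print(R.from_rotvec(ctrl.get_obs()["tool_rot"]).as_matrix().round(3).tolist())
E
```

```text
top [(array([326.17391304, 155.10869565]), np.int32(46)), (array([302.6779661, 200.6779661]), np.int32(59))]
scene [(array([348.96774194, 228.90322581]), np.int32(31)), (array([375.4, 263.2]), np.int32(60))]
[0.6857 0.0807 0.1738] 0.17026415957454621
[0.6116 0.1196 0.1724] 0.38369443087581195
mid [0.6487 0.1001 0.1731] len 0.08376543565442614 ang -0.483001196782017
black corners [[0.6368, 0.1232, 0.06], [0.6413, 0.071, 0.06], [0.5607, 0.0645, 0.06], [0.5563, 0.1162, 0.06]] 995
[[0.0, -0.963, -0.269, 0.067], [1.0, 0.0, 0.001, 0.0], [-0.001, -0.269, 0.963, -0.143], [0.0, 0.0, 0.0, 1.0]]
[[0.911, 0.413, -0.001], [0.413, -0.911, 0.002], [0.0, -0.002, -1.0]]
```

```bash
python3 -m handwheel '[{"tx":25.9,"ty":-27.9},{"tx":25.9,"ty":-27.9},{"tx":25.9,"ty":-27.9},{"tx":25.9,"ty":-27.9},{"tx":25.9,"ty":-27.9},{"tx":25.9,"ty":-27.9},{"tx":25.9,"ty":-27.9},{"tx":25.9,"ty":-27.9},{"tx":25.9,"ty":-27.9}]' 0 60
python3 -m handwheel '[{"tx":25.9,"ty":-27.9},{"tx":25.9,"ty":-27.9},{"tx":25.9,"ty":-27.9},{"tx":25.9,"ty":-27.9},{"tx":25.9,"ty":-27.9},{"tx":25.9,"ty":-27.9},{"tx":25.9,"ty":-27.9},{"tx":25.9,"ty":-27.9},{"tx":25.9,"ty":-27.9}]'
python3 -m handwheel '[{"roll":-0.118},{"roll":-0.118},{"roll":-0.118},{"roll":-0.118},{"roll":-0.118},{"roll":-0.118},{"roll":-0.118},{"roll":-0.118},{"roll":-0.118},{"roll":-0.118},{"roll":-0.118},{"roll":-0.118}]'
python3 -m handwheel '[{"roll":-0.118},{"roll":-0.118},{"roll":-0.118},{"roll":-0.118},{"roll":-0.118},{"roll":-0.118},{"roll":-0.118},{"roll":-0.118},{"roll":-0.118},{"roll":-0.118},{"roll":-0.118},{"roll":-0.118}]'
cat > st.py <<'E'
from station import ctrl
import numpy as np
from scipy.spatial.transform import Rotation as R
o=ctrl.get_obs(); M=R.from_rotvec(o["tool_rot"]).as_matrix(); p=o["tool_pos"]
d=p[:2]-[0.6487,0.1001]; u=np.array([.9937,.1115])
print("t",round(o["t"],2),"pos",p.round(4),"fix",(d@u).round(4),(d@[-u[1],u[0]]).round(4),"yaw",np.arctan2(M[1,0],M[0,0]).round(3),"F",np.round(o["contact_force"],1),"T",np.round(o["wrist_torque"],3),"q6",round(o["q"][5],3),"open",round(o["opening"],4),"grip",round(o["grip_force"],1))
E
python3 st.py
```

```text
t 0.1 pos [ 0.258  -0.5686  0.2302] fix -0.4628 -0.621 yaw 0.426 F [-0.6  0.5 -0.4] T [-0.036  0.012  0.007] q6 -0.119 open 0.0854 grip 0.0$[0]: bad value
$[0]: bad value
$[0]: bad value
$[0]: bad value
```

```bash
python3 -m handwheel '[{"tx":25.9,"ty":-27.9,"tz":0,"roll":0}]' 0 60; python3 -m handwheel --help | head -30; python3 st.py
```

```text
t: 0.18
tool_pos: [0.2684, -0.5359, 0.2298]
tool_rot: [-3.072, -0.657, 0.003]
contact_force: [0.8, 0.8, -0.3]
opening: 0.0757
grip_force: 0.0
t 0.18 pos [ 0.2684 -0.5359  0.2298] fix -0.4488 -0.5896 yaw 0.422 F [ 0.8  0.8 -0.3] T [ 0.024  0.002 -0.025] q6 -0.081 open 0.0757 grip 0.0invalid input: not JSON, or not a number
```

All four keys are needed in each row.

```bash
python3 -m handwheel '[{"tx":25.9,"ty":-27.9,"tz":0,"roll":0},{"tx":25.9,"ty":-27.9,"tz":0,"roll":0},{"tx":25.9,"ty":-27.9,"tz":0,"roll":0},{"tx":25.9,"ty":-27.9,"tz":0,"roll":0},{"tx":25.9,"ty":-27.9,"tz":0,"roll":0},{"tx":25.9,"ty":-27.9,"tz":0,"roll":0},{"tx":25.9,"ty":-27.9,"tz":0,"roll":0},{"tx":25.9,"ty":-27.9,"tz":0,"roll":0},{"tx":25.9,"ty":-27.9,"tz":0,"roll":0}]' >/dev/null
python3 -m handwheel '[{"tx":25.9,"ty":-27.9,"tz":0,"roll":0},{"tx":25.9,"ty":-27.9,"tz":0,"roll":0},{"tx":25.9,"ty":-27.9,"tz":0,"roll":0},{"tx":25.9,"ty":-27.9,"tz":0,"roll":0},{"tx":25.9,"ty":-27.9,"tz":0,"roll":0},{"tx":25.9,"ty":-27.9,"tz":0,"roll":0},{"tx":25.9,"ty":-27.9,"tz":0,"roll":0},{"tx":25.9,"ty":-27.9,"tz":0,"roll":0}]' >/dev/null
python3 -m handwheel '[{"tx":0,"ty":0,"tz":0,"roll":-0.118},{"tx":0,"ty":0,"tz":0,"roll":-0.118},{"tx":0,"ty":0,"tz":0,"roll":-0.118},{"tx":0,"ty":0,"tz":0,"roll":-0.118},{"tx":0,"ty":0,"tz":0,"roll":-0.118},{"tx":0,"ty":0,"tz":0,"roll":-0.118},{"tx":0,"ty":0,"tz":0,"roll":-0.118},{"tx":0,"ty":0,"tz":0,"roll":-0.118},{"tx":0,"ty":0,"tz":0,"roll":-0.118},{"tx":0,"ty":0,"tz":0,"roll":-0.118},{"tx":0,"ty":0,"tz":0,"roll":-0.118},{"tx":0,"ty":0,"tz":0,"roll":-0.118}]' >/dev/null
python3 -m handwheel '[{"tx":0,"ty":0,"tz":0,"roll":-0.118},{"tx":0,"ty":0,"tz":0,"roll":-0.118},{"tx":0,"ty":0,"tz":0,"roll":-0.118},{"tx":0,"ty":0,"tz":0,"roll":-0.118},{"tx":0,"ty":0,"tz":0,"roll":-0.118},{"tx":0,"ty":0,"tz":0,"roll":-0.118},{"tx":0,"ty":0,"tz":0,"roll":-0.118},{"tx":0,"ty":0,"tz":0,"roll":-0.118},{"tx":0,"ty":0,"tz":0,"roll":-0.118},{"tx":0,"ty":0,"tz":0,"roll":-0.118},{"tx":0,"ty":0,"tz":0,"roll":-0.118},{"tx":0,"ty":0,"tz":0,"roll":-0.118}]' >/dev/null
python3 st.py
```

```text
t 3.6 pos [0.4749 0.0807 0.2307] fix -0.1748 0.0001 yaw -3.02 F [1.1 0.5 0.4] T [ 0.012  0.047 -0.048] q6 -1.679 open -0.0 grip 0.0
```

```bash
python3 -m handwheel '[{"tx":0,"ty":0,"tz":22,"roll":0},{"tx":0,"ty":0,"tz":22,"roll":0},{"tx":0,"ty":0,"tz":22,"roll":0},{"tx":0,"ty":0,"tz":22,"roll":0},{"tx":0,"ty":0,"tz":22,"roll":0},{"tx":0,"ty":0,"tz":22,"roll":0},{"tx":0,"ty":0,"tz":22,"roll":0},{"tx":0,"ty":0,"tz":22,"roll":0},{"tx":0,"ty":0,"tz":20,"roll":0},{"tx":0,"ty":0,"tz":0,"roll":0}]' >/dev/null; python3 st.py
python3 -m handwheel '[{"tx":-4,"ty":0,"tz":0,"roll":0},{"tx":-4,"ty":0,"tz":0,"roll":0},{"tx":-4,"ty":0,"tz":0,"roll":0},{"tx":-4,"ty":0,"tz":0,"roll":0},{"tx":-4,"ty":0,"tz":0,"roll":0},{"tx":-4,"ty":0,"tz":0,"roll":0},{"tx":-4,"ty":0,"tz":0,"roll":0},{"tx":-4,"ty":0,"tz":0,"roll":0}]' >/dev/null;  python3 st.py
```

```text
t 4.43 pos [0.4711 0.0806 0.0305] fix -0.1787 0.0005 yaw -3.025 F [-0.1  0.8 -0.4] T [-0.023  0.053 -0.008] q6 -1.673 open 0.0 grip 0.0
t 5.1 pos [0.5069 0.0844 0.0354] fix -0.1426 0.0002 yaw -3.025 F [-3.6 -0.   1.2] T [-0.127  0.419  0.034] q6 -1.667 open 0.0001 grip 1.7
```

```bash
python3 -m handwheel '[{"tx":-4,"ty":0,"tz":0,"roll":0},{"tx":-4,"ty":0,"tz":0,"roll":0},{"tx":-4,"ty":0,"tz":0,"roll":0},{"tx":-4,"ty":0,"tz":0,"roll":0},{"tx":-4,"ty":0,"tz":0,"roll":0},{"tx":-4,"ty":0,"tz":0,"roll":0},{"tx":-2,"ty":0,"tz":0,"roll":0},{"tx":-2,"ty":0,"tz":0,"roll":0},{"tx":0,"ty":0,"tz":0,"roll":0}]' >/dev/null;  python3 st.py
python3 -m handwheel '[{"tx":-1,"ty":0,"tz":0,"roll":0},{"tx":-1,"ty":0,"tz":0,"roll":0},{"tx":-1,"ty":0,"tz":0,"roll":0},{"tx":0,"ty":0,"tz":0,"roll":0}]' >/dev/null;  python3 st.py
python3 -m handwheel '[{"tx":-1,"ty":0,"tz":0,"roll":0},{"tx":-1,"ty":0,"tz":0,"roll":0},{"tx":-0.5,"ty":0,"tz":0,"roll":0},{"tx":0,"ty":0,"tz":0,"roll":0}]' >/dev/null;  python3 st.py
```

```text
t 5.85 pos [0.5355 0.0878 0.0353] fix -0.1139 0.0004 yaw -3.025 F [0.5 0.3 0.3] T [-0.002  0.058 -0.026] q6 -1.662 open 0.0004 grip 0.2
t 6.18 pos [0.5381 0.0881 0.0353] fix -0.1113 0.0004 yaw -3.025 F [-1.   0.1  0.4] T [-0.019  0.205 -0.02 ] q6 -1.661 open -0.0003 grip 0.7
t 6.52 pos [0.5405 0.0884 0.0352] fix -0.1088 0.0004 yaw -3.025 F [-1.8 -0.6  0.6] T [-0.043  0.169 -0.012] q6 -1.661 open -0.0003 grip 0.8
```

```bash
for i in 1; do python3 -m handwheel '[{"tx":-1,"ty":0,"tz":0,"roll":0},{"tx":-1,"ty":0,"tz":0,"roll":0},{"tx":0,"ty":0,"tz":0,"roll":0}]' >/dev/null;  python3 st.py
python3 -m handwheel '[{"tx":-1,"ty":0,"tz":0,"roll":0},{"tx":0,"ty":0,"tz":0,"roll":0}]' >/dev/null;  python3 st.py
python3 -m handwheel '[{"tx":-1,"ty":0,"tz":0,"roll":0},{"tx":0,"ty":0,"tz":0,"roll":0}]' >/dev/null;  python3 st.py; done
```

```text
t 6.77 pos [0.5427 0.0886 0.0353] fix -0.1067 0.0004 yaw -3.025 F [-1.  -0.9 -0.6] T [0.014 0.199 0.002] q6 -1.661 open -0.0001 grip 0.5
t 6.93 pos [0.5434 0.0887 0.0352] fix -0.1059 0.0004 yaw -3.025 F [-2.   0.2  0.1] T [-0.012  0.309  0.019] q6 -1.66 open 0.0001 grip 1.0
t 7.1 pos [0.5434 0.0887 0.0352] fix -0.1059 0.0004 yaw -3.025 F [-5.9 -0.8  3.9] T [-0.128  0.942 -0.015] q6 -1.66 open 0.0001 grip 3.2
```

```bash
python3 -m handwheel '[{"tx":-1,"ty":0,"tz":0,"roll":0},{"tx":-1,"ty":0,"tz":0,"roll":0},{"tx":0,"ty":0,"tz":0,"roll":0},{"tx":0,"ty":0,"tz":0,"roll":0}]' >/dev/null;  python3 st.py
python3 - <<'E'
from h import *
from station import optics
im,d=optics.get_image("top"); p=optics.camera_params("top")
np.savez("pics/top1.npz",im=im,d=d,K=p["mtx"],E=p["extrinsics"])
cv2.imwrite("pics/crop1.png",cv2.resize(im[130:295,260:400],None,fx=3.6,fy=3.6,interpolation=2)[:,:,::-1])
E
```

```text
t 7.43 pos [0.5434 0.0887 0.0353] fix -0.1059 0.0004 yaw -3.025 F [-14.   -2.5  11.4] T [-0.325  2.145  0.025] q6 -1.66 open -0.0002 grip 7.3
```

View pics/crop1.png

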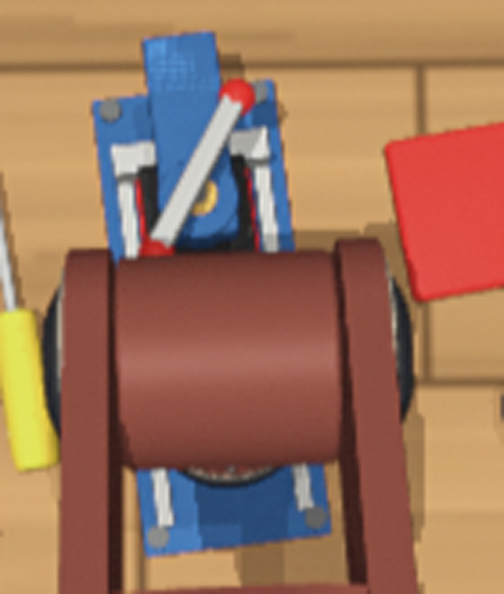

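The crop shows black body and red rim up against the grey stop blocks at (130,160) and (252,145), and the handle is unmoved with its ball at (238,95). The force rose to 14 N with no further travel, so the housing is home. Next I retreat and go over the handle.

```bash
python3 -m handwheel '[{"tx":6,"ty":0,"tz":0,"roll":0},{"tx":6,"ty":0,"tz":0,"roll":0},{"tx":6,"ty":0,"tz":0,"roll":0},{"tx":0,"ty":0,"tz":-20,"roll":0},{"tx":0,"ty":0,"tz":-30,"roll":0},{"tx":0,"ty":0,"tz":-30,"roll":0},{"tx":0,"ty":0,"tz":-30,"roll":0},{"tx":0,"ty":0,"tz":-30,"roll":0},{"tx":0,"ty":0,"tz":-30,"roll":0},{"tx":0,"ty":0,"tz":-30,"roll":0},{"tx":0,"ty":0,"tz":-10,"roll":0},{"tx":0,"ty":0,"tz":0,"roll":0}]' 40 60 >/dev/null;  python3 st.py
python3 -m handwheel '[{"tx":-20,"ty":0,"tz":0,"roll":0},{"tx":-25,"ty":0,"tz":0,"roll":0},{"tx":-25,"ty":0,"tz":0,"roll":0},{"tx":-25,"ty":0,"tz":0,"roll":0},{"tx":-25,"ty":0,"tz":0,"roll":0},{"tx":0,"ty":0,"tz":0,"roll":0.12},{"tx":0,"ty":0,"tz":0,"roll":0.12},{"tx":0,"ty":0,"tz":0,"roll":0.12},{"tx":0,"ty":0,"tz":0,"roll":0.12},{"tx":0,"ty":0,"tz":0,"roll":0.12},{"tx":0,"ty":0,"tz":0,"roll":0},{"tx":0,"ty":0,"tz":0,"roll":0}]' >/dev/null;  python3 st.py
python3 - <<'E'
from h import *
from station import optics,ctrl
o=ctrl.get_obs(); im,d=optics.get_image("wrist"); p=optics.camera_params("wrist")
np.savez("pics/w1.npz",im=im,d=d,K=p["mtx"],T=p["tool_from_camera"],pos=o["tool_pos"],rot=o["tool_rot"])
cv2.imwrite("pics/w1.png",im[:,:,::-1])
E
```

```text
t 8.48 pos [0.5303 0.087  0.2494] fix -0.1191 0.0002 yaw -3.025 F [ 0.4 -0.6 -0. ] T [-0.023  0.005  0.048] q6 -1.663 open 0.0401 grip 0.0
t 9.48 pos [0.6467 0.1008 0.2427] fix -0.0019 0.0009 yaw 2.661 F [ 0.6  0.5 -0.5] T [ 0.016 -0.06  -0.007] q6 -1.049 open 0.04 grip 0.0
```

View pics/w1.png

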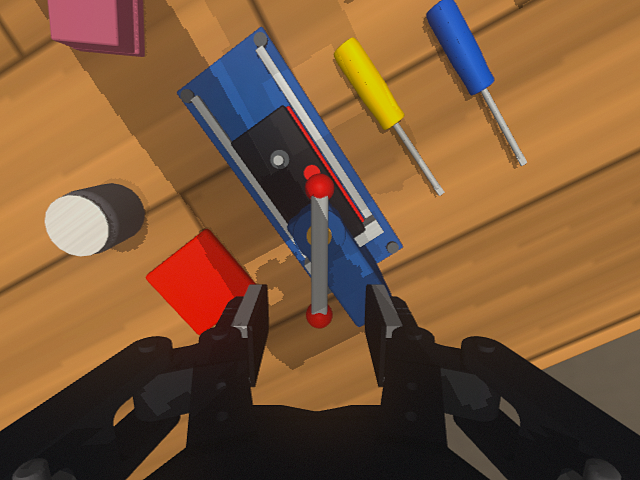

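The wrist view shows the T-bar in line with the tool, with balls at (319,187) and (319,317), centred between the fingers. The fixture is undisturbed. Now I'll measure the bar in the tool frame.

```bash
python3 - <<'E'
from h import *
from scipy.spatial.transform import Rotation as R
f=np.load("pics/w1.npz"); im,d,K,T=[f[k] for k in("im","d","K","T")]
E=np.eye(4); E[:3,:3]=R.from_rotvec(f["rot"]).as_matrix(); E[:3,3]=f["pos"]; W=E@T
H,S,V=cv2.split(cv2.cvtColor(im,cv2.COLOR_RGB2HSV)); m=((H<6)|(H>174))&(S>170)&(V>100)
c=[]
for b in((170,205,300,340),(300,332,300,340)):
    k=np.zeros(m.shape,bool); k[b[0]:b[1],b[2]:b[3]]=1; k&=m&(pts(d,K,W)[...,2]>.14)
    v,u=np.where(k); x=(u.min()+u.max())/2,(v.min()+v.max())/2
    c.append(ray(x,K,W,0.171)[0]); print(x,c[-1].round(4),"top z",pts(d,K,W)[k][:,2].max())
mid=(c[0]+c[1])/2; dd=c[0]-c[1]; print(mid.round(4),np.linalg.norm(dd),np.arctan2(dd[1],dd[0]), "tool dxyz",(E[:3,:3].T@(mid-f["pos"])).round(4))
g=(S<60)&(V>100); P=pts(d,K,W); g&=(P[...,2]>.15)&(P[...,2]<.2); g[:,:300]=0; g[:,340:]=0; print("bar top z",np.median(P[g][:,2]),g.sum())
E
```

```text
(np.float64(319.0), np.float64(186.0)) [0.6118 0.1195 0.171 ] top z 0.38570886939574656
(np.float64(318.5), np.float64(317.0)) [0.6854 0.081  0.171 ] top z 0.38570886939574656
[0.6486 0.1003 0.171 ] 0.08307325857892946 2.659347215609749 tool dxyz [-0.0022  0.0005  0.0717]
bar top z 0.17799342743351484 1569
```

```bash
python3 -m handwheel '[{"tx":-1,"ty":0.5,"tz":10,"roll":0},{"tx":-1,"ty":0,"tz":10,"roll":0},{"tx":0,"ty":0,"tz":10,"roll":0},{"tx":0,"ty":0,"tz":10,"roll":0},{"tx":0,"ty":0,"tz":10,"roll":0},{"tx":0,"ty":0,"tz":10,"roll":0},{"tx":0,"ty":0,"tz":10,"roll":0},{"tx":0,"ty":0,"tz":10,"roll":0},{"tx":0,"ty":0,"tz":8,"roll":0},{"tx":0,"ty":0,"tz":0,"roll":0},{"tx":0,"ty":0,"tz":0,"roll":0}]' >/dev/null;  python3 st.py
```

```text
t 10.45 pos [0.6493 0.1003 0.1565] fix 0.0006 0.0002 yaw 2.658 F [ 1.   0.3 -0.4] T [-0.063 -0.064 -0.002] q6 -1.047 open 0.0401 grip 0.0
```

```bash
python3 -m handwheel '[{"tx":0,"ty":0,"tz":2,"roll":0},{"tx":0.5,"ty":0,"tz":2,"roll":0},{"tx":0,"ty":0,"tz":0,"roll":0}]' >/dev/null;  python3 st.py
python3 -m handwheel '[{"tx":0,"ty":0,"tz":0,"roll":0},{"tx":0,"ty":0,"tz":0,"roll":0},{"tx":0,"ty":0,"tz":0,"roll":0},{"tx":0,"ty":0,"tz":0,"roll":0},{"tx":0,"ty":0,"tz":0,"roll":0},{"tx":0,"ty":0,"tz":0,"roll":0},{"tx":0,"ty":0,"tz":0,"roll":0},{"tx":0,"ty":0,"tz":0,"roll":0}]' 0 50 >/dev/null;  python3 st.py
```

```text
t 10.7 pos [0.6493 0.1006 0.1536] fix 0.0007 0.0005 yaw 2.658 F [ 0.  -0.   0.3] T [0.051 0.05  0.011] q6 -1.046 open 0.0404 grip 0.0
t 11.37 pos [0.6496 0.101  0.1538] fix 0.0009 0.0008 yaw 2.658 F [1.1 2.1 1.8] T [ 0.454 -0.143  0.018] q6 -1.046 open 0.0091 grip 52.0
```

```bash
python3 -m handwheel '[{"tx":0,"ty":0,"tz":0.1,"roll":0.06},{"tx":0,"ty":0,"tz":0.2,"roll":0.1},{"tx":0,"ty":0,"tz":0.2,"roll":0.1},{"tx":0,"ty":0,"tz":0.2,"roll":0.1},{"tx":0,"ty":0,"tz":0.2,"roll":0.1},{"tx":0,"ty":0,"tz":0,"roll":0}]' >/dev/null;  python3 st.py
python3 -m handwheel '[{"tx":0,"ty":0,"tz":0.2,"roll":0.1},{"tx":0,"ty":0,"tz":0.2,"roll":0.1},{"tx":0,"ty":0,"tz":0.2,"roll":0.1},{"tx":0,"ty":0,"tz":0.2,"roll":0.1},{"tx":0,"ty":0,"tz":0,"roll":0}]' >/dev/null;  python3 st.py
```

```text
t 11.87 pos [0.6493 0.1006 0.1529] fix 0.0006 0.0005 yaw 2.196 F [-0.5  1.9  3.3] T [0.314 0.018 0.053] q6 -0.585 open 0.0085 grip 52.3
t 12.28 pos [0.6489 0.1005 0.1521] fix 0.0002 0.0003 yaw 1.799 F [-2.   0.9  5. ] T [0.219 0.348 0.088] q6 -0.187 open 0.0089 grip 52.5
```

```bash
python3 -m handwheel '[{"tx":0,"ty":0,"tz":0.1,"roll":0.1},{"tx":0,"ty":0,"tz":0.2,"roll":0.1},{"tx":0,"ty":0,"tz":0,"roll":0}]' >/dev/null;  python3 st.py
python3 -m handwheel '[{"tx":0,"ty":0,"tz":0.2,"roll":0.1},{"tx":0,"ty":0,"tz":0.2,"roll":0.1},{"tx":0,"ty":0,"tz":0,"roll":0}]' >/dev/null;  python3 st.py
python3 -m handwheel '[{"tx":0,"ty":0,"tz":0.2,"roll":0.1},{"tx":0,"ty":0,"tz":0,"roll":0}]' >/dev/null;  python3 st.py
```

```text
t 12.53 pos [0.6487 0.1004 0.1517] fix 0.0001 0.0003 yaw 1.6 F [-2.9  0.7  4.7] T [0.199 0.469 0.113] q6 0.012 open 0.0089 grip 52.6
t 12.78 pos [0.6485 0.1005 0.1513] fix -0.0001 0.0004 yaw 1.4 F [-4.   1.3  5.7] T [0.151 0.646 0.027] q6 0.211 open 0.0087 grip 52.7
t 12.95 pos [0.6484 0.1005 0.1511] fix -0.0002 0.0004 yaw 1.3 F [-4.4  2.   5.4] T [0.125 0.678 0.054] q6 0.311 open 0.0091 grip 52.7
```

```bash
python3 -m handwheel '[{"tx":0,"ty":0,"tz":0.2,"roll":0.1},{"tx":0,"ty":0,"tz":0,"roll":0}]' >/dev/null;  python3 st.py
python3 -m handwheel '[{"tx":0,"ty":0,"tz":0.2,"roll":0.1},{"tx":0,"ty":0,"tz":0,"roll":0}]' >/dev/null;  python3 st.py
```

```text
t 13.12 pos [0.6483 0.1005 0.1509] fix -0.0003 0.0005 yaw 1.2 F [-5.3  1.5  5.8] T [0.173 0.723 0.087] q6 0.411 open 0.009 grip 52.7
t 13.28 pos [0.6483 0.1006 0.1507] fix -0.0004 0.0005 yaw 1.1 F [-4.6  0.6  5.7] T [0.163 0.827 0.088] q6 0.511 open 0.0088 grip 52.8
```

```bash
python3 -m handwheel '[{"tx":0,"ty":0,"tz":0.2,"roll":0.1},{"tx":0,"ty":0,"tz":0.1,"roll":0.1},{"tx":0,"ty":0,"tz":0,"roll":0}]' >/dev/null;  python3 st.py
python3 -m handwheel '[{"tx":0,"ty":0,"tz":0.2,"roll":0.1},{"tx":0,"ty":0,"tz":0.2,"roll":0.1},{"tx":0,"ty":0,"tz":0,"roll":0}]' >/dev/null;  python3 st.py
```

```text
t 13.53 pos [0.6481 0.1007 0.1503] fix -0.0005 0.0007 yaw 0.9 F [-6.3  1.   5.7] T [0.251 0.804 0.098] q6 0.711 open 0.0091 grip 52.7
t 13.78 pos [0.6479 0.1008 0.1498] fix -0.0007 0.0008 yaw 0.7 F [-6.   1.8  5.7] T [0.283 0.93  0.049] q6 0.912 open 0.0089 grip 52.8
```

```bash
python3 -m handwheel '[{"tx":0,"ty":0,"tz":0.2,"roll":0.1},{"tx":0,"ty":0,"tz":0.1,"roll":0.1},{"tx":0,"ty":0,"tz":0,"roll":0}]' >/dev/null;  python3 st.py
python3 -m handwheel '[{"tx":0,"ty":0,"tz":0.2,"roll":0.1},{"tx":0,"ty":0,"tz":0,"roll":0}]' >/dev/null;  python3 st.py
```

```text
t 14.03 pos [0.6478 0.101  0.1495] fix -0.0008 0.001 yaw 0.5 F [-5.8  2.1  6. ] T [0.341 0.938 0.063] q6 1.111 open 0.0091 grip 52.8
t 14.2 pos [0.6478 0.101  0.1493] fix -0.0008 0.001 yaw 0.4 F [-5.5  2.6  6.2] T [0.412 0.914 0.06 ] q6 1.211 open 0.0089 grip 52.8
```

```bash
python3 -m handwheel '[{"tx":0,"ty":0,"tz":0.2,"roll":0.1},{"tx":0,"ty":0,"tz":0.1,"roll":0.1},{"tx":0,"ty":0,"tz":0,"roll":0}]' >/dev/null;  python3 st.py
python3 -m handwheel '[{"tx":0,"ty":0,"tz":0.2,"roll":0.1},{"tx":0,"ty":0,"tz":0,"roll":0}]' >/dev/null;  python3 st.py
```

```text
t 14.45 pos [0.6477 0.1012 0.1489] fix -0.0008 0.0012 yaw 0.2 F [-7.5  3.2  5.6] T [0.466 0.974 0.019] q6 1.412 open 0.0089 grip 52.7
t 14.62 pos [0.6477 0.1013 0.1487] fix -0.0008 0.0013 yaw 0.1 F [-7.   3.4  6. ] T [0.512 0.906 0.055] q6 1.511 open 0.0088 grip 52.8
```

```bash
python3 -m handwheel '[{"tx":0,"ty":0,"tz":0.2,"roll":0.1},{"tx":0,"ty":0,"tz":0.1,"roll":0.1},{"tx":0,"ty":0,"tz":0,"roll":0}]' >/dev/null;  python3 st.py
python3 -m handwheel '[{"tx":0,"ty":0,"tz":0.2,"roll":0.1},{"tx":0,"ty":0,"tz":0,"roll":0}]' >/dev/null;  python3 st.py
```

```text
t 14.87 pos [0.6477 0.1015 0.1483] fix -0.0008 0.0015 yaw -0.1 F [-6.   3.6  6.9] T [0.607 0.955 0.055] q6 1.711 open 0.009 grip 52.7
t 15.03 pos [0.6477 0.1016 0.1481] fix -0.0008 0.0016 yaw -0.199 F [-7.1  3.9  5.6] T [0.621 0.822 0.076] q6 1.811 open 0.0086 grip 52.7
```

```bash
python3 -m handwheel '[{"tx":0,"ty":0,"tz":0.2,"roll":0.1},{"tx":0,"ty":0,"tz":0.1,"roll":0.1},{"tx":0,"ty":0,"tz":0,"roll":0}]' >/dev/null;  python3 st.py
python3 -m handwheel '[{"tx":0,"ty":0,"tz":0.2,"roll":0.1},{"tx":0,"ty":0,"tz":0,"roll":0}]' >/dev/null;  python3 st.py
```

```text
t 15.28 pos [0.6478 0.1018 0.1477] fix -0.0007 0.0018 yaw -0.4 F [-5.4  4.6  5. ] T [0.741 0.809 0.113] q6 2.011 open 0.0092 grip 52.6
t 15.45 pos [0.6478 0.1019 0.1475] fix -0.0007 0.0019 yaw -0.499 F [-5.3  4.2  4.7] T [0.777 0.828 0.072] q6 2.111 open 0.0093 grip 52.6
```

```bash
python3 -m handwheel '[{"tx":0,"ty":0,"tz":0.2,"roll":0.1},{"tx":0,"ty":0,"tz":0.1,"roll":0.1},{"tx":0,"ty":0,"tz":0,"roll":0}]' >/dev/null;  python3 st.py
python3 -m handwheel '[{"tx":0,"ty":0,"tz":0.2,"roll":0.1},{"tx":0,"ty":0,"tz":0,"roll":0}]' >/dev/null;  python3 st.py
```

```text
t 15.7 pos [0.6479 0.1021 0.1471] fix -0.0006 0.0021 yaw -0.7 F [-4.6  5.6  4.8] T [0.805 0.671 0.112] q6 2.311 open 0.0088 grip 52.5
t 15.87 pos [0.648  0.1022 0.1469] fix -0.0005 0.0021 yaw -0.799 F [-3.9  5.4  4.2] T [0.854 0.652 0.009] q6 2.411 open 0.0087 grip 52.5
```

```bash
python3 -m handwheel '[{"tx":0,"ty":0,"tz":0.2,"roll":0.1},{"tx":0,"ty":0,"tz":0.1,"roll":0.1},{"tx":0,"ty":0,"tz":0,"roll":0}]' >/dev/null;  python3 st.py
python3 -m handwheel '[{"tx":0,"ty":0,"tz":0.2,"roll":0.1},{"tx":0,"ty":0,"tz":0,"roll":0}]' >/dev/null;  python3 st.py
```

```text
t 16.12 pos [0.6481 0.1023 0.1465] fix -0.0003 0.0023 yaw -0.999 F [-3.6  6.2  3.6] T [0.931 0.536 0.031] q6 2.611 open 0.0089 grip 52.4
t 16.28 pos [0.6482 0.1024 0.1463] fix -0.0002 0.0023 yaw -1.099 F [-3.   6.2  3.1] T [1.007 0.416 0.123] q6 2.711 open 0.009 grip 52.4
```

```bash
python3 -m handwheel '[{"tx":0,"ty":0,"tz":0,"roll":0},{"tx":0,"ty":0,"tz":0,"roll":0},{"tx":0,"ty":0,"tz":0,"roll":0},{"tx":0,"ty":0,"tz":0,"roll":0},{"tx":0,"ty":0,"tz":-10,"roll":0},{"tx":0,"ty":0,"tz":-15,"roll":0},{"tx":0,"ty":0,"tz":-15,"roll":0},{"tx":0,"ty":0,"tz":-10,"roll":0},{"tx":0,"ty":0,"tz":0,"roll":0}]' 40 50 >/dev/null;  python3 st.py
python3 -m handwheel '[{"tx":0,"ty":0,"tz":0,"roll":-0.12},{"tx":0,"ty":0,"tz":0,"roll":-0.12},{"tx":0,"ty":0,"tz":0,"roll":-0.12},{"tx":0,"ty":0,"tz":0,"roll":-0.12},{"tx":0,"ty":0,"tz":0,"roll":-0.12},{"tx":0,"ty":0,"tz":0,"roll":-0.12},{"tx":0,"ty":0,"tz":0,"roll":-0.12},{"tx":0,"ty":0,"tz":0,"roll":-0.12},{"tx":0,"ty":0,"tz":0,"roll":-0.12},{"tx":0,"ty":0,"tz":0,"roll":-0.12},{"tx":0,"ty":0,"tz":0,"roll":-0.12},{"tx":0,"ty":0,"tz":0,"roll":-0.12}]' >/dev/null
python3 -m handwheel '[{"tx":0,"ty":0,"tz":0,"roll":-0.12},{"tx":0,"ty":0,"tz":0,"roll":-0.12},{"tx":0,"ty":0,"tz":0,"roll":-0.12},{"tx":0,"ty":0,"tz":0,"roll":-0.12},{"tx":0,"ty":0,"tz":0,"roll":-0.12},{"tx":0,"ty":0,"tz":0,"roll":-0.12},{"tx":0,"ty":0,"tz":0,"roll":-0.12},{"tx":0,"ty":0,"tz":0,"roll":-0.12},{"tx":0,"ty":0,"tz":0,"roll":-0.12},{"tx":0,"ty":0,"tz":0,"roll":-0.12},{"tx":0,"ty":0,"tz":0,"roll":-0.12},{"tx":0,"ty":0,"tz":0,"roll":-0.12}]' >/dev/null
python3 -m handwheel '[{"tx":0,"ty":0,"tz":0,"roll":-0.12},{"tx":0,"ty":0,"tz":0,"roll":-0.12},{"tx":0,"ty":0,"tz":0,"roll":0},{"tx":0,"ty":0,"tz":0,"roll":0}]' >/dev/null; python3 st.py
cat > w.py <<'E'
from h import *
from scipy.spatial.transform import Rotation as R
from station import optics,ctrl
o=ctrl.get_obs(); im,d=optics.get_image("wrist"); p=optics.camera_params("wrist"); K=p["mtx"]
E=np.eye(4); E[:3,:3]=R.from_rotvec(o["tool_rot"]).as_matrix(); E[:3,3]=o["tool_pos"]; W=E@p["tool_from_camera"]
cv2.imwrite("pics/w2.png",im[:,:,::-1]); P=pts(d,K,W)
H,S,V=cv2.split(cv2.cvtColor(im,cv2.COLOR_RGB2HSV)); m=((H<6)|(H>174))&(S>170)&(V>100)&(P[...,2]>.14)&(P[...,2]<.2)&(np.hypot(P[...,0]-.6487,P[...,1]-.1)<.06)
k,l,s,ce=cv2.connectedComponentsWithStats(m.astype(np.uint8)); c=[]
for i in range(1,k):
    if s[i,4]>40:
        x=s[i,0]+(s[i,2]-1)/2,s[i,1]+(s[i,3]-1)/2; c.append(ray(x,K,W,0.164)[0]); print(s[i],c[-1].round(4))
if len(c)==2:
    mid=(c[0]+c[1])/2; dd=c[0]-c[1]; print(mid.round(4),np.linalg.norm(dd),np.arctan2(dd[1],dd[0]),"tool",(E[:3,:3].T@(mid-o["tool_pos"])).round(4))
E
python3 w.py
```

```text
t 17.03 pos [0.6516 0.1007 0.2022] fix 0.0029 0.0003 yaw -1.102 F [1.2 0.9 0.3] T [-0.024 -0.03  -0.01 ] q6 2.713 open 0.04 grip 0.0
t 19.37 pos [0.6492 0.1006 0.1968] fix 0.0005 0.0004 yaw 2.015 F [-0.8  1.3 -1.4] T [ 0.011  0.016 -0.058] q6 -0.403 open 0.04 grip 0.0
[293 176  35  32 854] [0.6281 0.1364 0.164 ]
[306 332  31  28 478] [0.6684 0.0645 0.164 ]
[0.6483 0.1004 0.164 ] 0.08244386180176279 2.0818604389524795 tool [ 0.0003 -0.0009  0.0328]
```

```bash
python3 -m handwheel '[{"tx":0,"ty":-0.7,"tz":10,"roll":-0.06},{"tx":0,"ty":0,"tz":10,"roll":0},{"tx":0,"ty":0,"tz":10,"roll":0},{"tx":0,"ty":0,"tz":10,"roll":0},{"tx":0,"ty":0,"tz":8,"roll":0},{"tx":0,"ty":0,"tz":4,"roll":0},{"tx":0,"ty":0,"tz":0,"roll":0},{"tx":0,"ty":0,"tz":0,"roll":0}]' >/dev/null;  python3 st.py
python3 -m handwheel '[{"tx":0,"ty":0,"tz":0,"roll":0},{"tx":0,"ty":0,"tz":0,"roll":0},{"tx":0,"ty":0,"tz":0,"roll":0},{"tx":0,"ty":0,"tz":0,"roll":0},{"tx":0,"ty":0,"tz":0,"roll":0},{"tx":0,"ty":0,"tz":0,"roll":0},{"tx":0,"ty":0,"tz":0,"roll":0},{"tx":0,"ty":0,"tz":0,"roll":0}]' 0 50 >/dev/null;  python3 st.py
```

```text
t 20.08 pos [0.6485 0.1003 0.1443] fix -0.0002 0.0002 yaw 2.077 F [-0.  -0.1  0.8] T [0.012 0.001 0.041] q6 -0.467 open 0.0403 grip 0.0
t 20.75 pos [0.6493 0.1004 0.1456] fix 0.0006 0.0003 yaw 2.078 F [1.3 0.2 4.2] T [ 0.134 -0.307  0.025] q6 -0.467 open 0.0089 grip 52.3
```

```bash
python3 -m handwheel '[{"tx":0,"ty":0,"tz":0.2,"roll":0.1},{"tx":0,"ty":0,"tz":0.2,"roll":0.1},{"tx":0,"ty":0,"tz":0,"roll":0}]' >/dev/null;  python3 st.py
python3 -m handwheel '[{"tx":0,"ty":0,"tz":0.2,"roll":0.1},{"tx":0,"ty":0,"tz":0,"roll":0}]' >/dev/null;  python3 st.py
```

```text
t 21.0 pos [0.6491 0.1003 0.1452] fix 0.0004 0.0002 yaw 1.875 F [1.5 0.1 4.1] T [ 0.044 -0.116  0.086] q6 -0.264 open 0.0092 grip 52.5
t 21.17 pos [0.6489 0.1003 0.1451] fix 0.0003 0.0002 yaw 1.775 F [0.6 0.2 4.9] T [0.107 0.019 0.057] q6 -0.164 open 0.0093 grip 52.6
```

```bash
python3 -m handwheel '[{"tx":0,"ty":0,"tz":0.2,"roll":0.1},{"tx":0,"ty":0,"tz":0,"roll":0}]' >/dev/null;  python3 st.py
python3 -m handwheel '[{"tx":0,"ty":0,"tz":0.2,"roll":0.1},{"tx":0,"ty":0,"tz":0,"roll":0}]' >/dev/null;  python3 st.py
```

```text
t 21.33 pos [0.6488 0.1003 0.1449] fix 0.0001 0.0002 yaw 1.675 F [-1.6  0.4  6.2] T [0.05  0.028 0.064] q6 -0.064 open 0.009 grip 52.6
t 21.5 pos [0.6487 0.1002 0.1446] fix 0.0 0.0001 yaw 1.575 F [-0.3  0.2  5.3] T [0.017 0.153 0.091] q6 0.036 open 0.0086 grip 52.6
```

```bash
python3 -m handwheel '[{"tx":0,"ty":0,"tz":0.2,"roll":0.1},{"tx":0,"ty":0,"tz":0,"roll":0}]' >/dev/null;  python3 st.py
python3 -m handwheel '[{"tx":0,"ty":0,"tz":0.2,"roll":0.1},{"tx":0,"ty":0,"tz":0,"roll":0}]' >/dev/null;  python3 st.py
```

```text
t 21.67 pos [0.6486 0.1003 0.1444] fix -0.0001 0.0002 yaw 1.475 F [-0.4 -0.1  6.1] T [0.043 0.208 0.059] q6 0.136 open 0.0092 grip 52.7
t 21.83 pos [0.6485 0.1003 0.1442] fix -0.0002 0.0002 yaw 1.375 F [-1.1  1.6  6.5] T [0.014 0.249 0.084] q6 0.236 open 0.009 grip 52.7
```

Total so far is about 4.42 rad, still free at about 0.07 N m.

```bash
python3 -m handwheel '[{"tx":0,"ty":0,"tz":0.2,"roll":0.1},{"tx":0,"ty":0,"tz":0,"roll":0}]' >/dev/null;  python3 st.py
python3 -m handwheel '[{"tx":0,"ty":0,"tz":0.2,"roll":0.1},{"tx":0,"ty":0,"tz":0,"roll":0}]' >/dev/null;  python3 st.py
```

```text
t 22.0 pos [0.6483 0.1003 0.144 ] fix -0.0003 0.0002 yaw 1.275 F [-1.9  0.6  6.8] T [0.002 0.335 0.109] q6 0.336 open 0.0091 grip 52.7
t 22.17 pos [0.6482 0.1004 0.1439] fix -0.0004 0.0003 yaw 1.176 F [-2.8  0.6  6.9] T [0.065 0.406 0.08 ] q6 0.436 open 0.009 grip 52.8
```

```bash
python3 -m handwheel '[{"tx":0,"ty":0,"tz":0.2,"roll":0.1},{"tx":0,"ty":0,"tz":0,"roll":0}]' >/dev/null;  python3 st.py
python3 -m handwheel '[{"tx":0,"ty":0,"tz":0.2,"roll":0.1},{"tx":0,"ty":0,"tz":0,"roll":0}]' >/dev/null;  python3 st.py
```

```text
t 22.33 pos [0.6481 0.1004 0.1438] fix -0.0005 0.0004 yaw 1.076 F [-3.1  0.7  8.5] T [0.067 0.568 0.128] q6 0.535 open 0.0091 grip 52.9
t 22.5 pos [0.6481 0.1005 0.1438] fix -0.0006 0.0004 yaw 0.976 F [-4.5  0.1  8.4] T [0.081 0.629 0.216] q6 0.635 open 0.0088 grip 53.1
```

```bash
python3 -m handwheel '[{"tx":0,"ty":0,"tz":0,"roll":0.1},{"tx":0,"ty":0,"tz":0,"roll":0}]' >/dev/null;  python3 st.py
python3 -m handwheel '[{"tx":0,"ty":0,"tz":0,"roll":0}]' >/dev/null;  python3 st.py
python3 -m handwheel '[{"tx":0,"ty":0,"tz":0,"roll":0}]' >/dev/null;  python3 st.py
python3 -m handwheel '[{"tx":0,"ty":0,"tz":0,"roll":0}]' >/dev/null;  python3 st.py
```

```text
t 22.67 pos [0.6479 0.1005 0.1437] fix -0.0007 0.0005 yaw 0.876 F [-4.8  0.7  9.1] T [0.049 0.636 0.236] q6 0.735 open 0.0088 grip 53.0
t 22.75 pos [0.6479 0.1005 0.1437] fix -0.0007 0.0005 yaw 0.879 F [-4.   0.4  8.6] T [0.112 0.668 0.279] q6 0.732 open 0.0087 grip 53.0
t 22.83 pos [0.6479 0.1005 0.1437] fix -0.0007 0.0005 yaw 0.879 F [-3.7  0.4  7.7] T [0.07  0.635 0.257] q6 0.732 open 0.009 grip 53.0
t 22.92 pos [0.6479 0.1006 0.1437] fix -0.0007 0.0005 yaw 0.879 F [-4.4  0.5  9.6] T [0.15  0.606 0.288] q6 0.732 open 0.009 grip 53.0
```

Mean is 0.265 N m. About 0.14 rad more should give 0.35.

```bash
python3 -m handwheel '[{"tx":0,"ty":0,"tz":0,"roll":0.08},{"tx":0,"ty":0,"tz":0,"roll":0}]' >/dev/null;  python3 st.py
python3 -m handwheel '[{"tx":0,"ty":0,"tz":0,"roll":0.05},{"tx":0,"ty":0,"tz":0,"roll":0}]' >/dev/null;  python3 st.py
python3 -m handwheel '[{"tx":0,"ty":0,"tz":0,"roll":0}]' >/dev/null;  python3 st.py
python3 -m handwheel '[{"tx":0,"ty":0,"tz":0,"roll":0}]' >/dev/null;  python3 st.py
python3 -m handwheel '[{"tx":0,"ty":0,"tz":0,"roll":0}]' >/dev/null;  python3 st.py
```

```text
t 23.08 pos [0.6479 0.1006 0.1437] fix -0.0008 0.0006 yaw 0.797 F [-5.2  0.8  9.8] T [0.142 0.724 0.3  ] q6 0.814 open 0.0089 grip 53.0
t 23.25 pos [0.6478 0.1006 0.1436] fix -0.0008 0.0006 yaw 0.748 F [-5.1  1.2  8.6] T [0.146 0.65  0.328] q6 0.863 open 0.009 grip 53.0
t 23.33 pos [0.6478 0.1007 0.1437] fix -0.0008 0.0007 yaw 0.75 F [-5.6  0.8  8.3] T [0.089 0.691 0.348] q6 0.862 open 0.009 grip 53.0
t 23.42 pos [0.6478 0.1006 0.1437] fix -0.0008 0.0006 yaw 0.75 F [-5.1  1.   9.6] T [0.201 0.692 0.299] q6 0.862 open 0.0091 grip 53.0
t 23.5 pos [0.6478 0.1006 0.1436] fix -0.0008 0.0006 yaw 0.75 F [-5.2  1.   8.3] T [0.166 0.688 0.311] q6 0.862 open 0.0086 grip 53.0
```

```bash
python3 -m handwheel '[{"tx":0,"ty":0,"tz":0,"roll":0.04},{"tx":0,"ty":0,"tz":0,"roll":0},{"tx":0,"ty":0,"tz":0,"roll":0},{"tx":0,"ty":0,"tz":0,"roll":0}]' >/dev/null;  python3 st.py
python3 -m handwheel '[{"tx":0,"ty":0,"tz":0,"roll":0},{"tx":0,"ty":0,"tz":0,"roll":0},{"tx":0,"ty":0,"tz":0,"roll":0},{"tx":0,"ty":0,"tz":0,"roll":0},{"tx":0,"ty":0,"tz":-10,"roll":0},{"tx":0,"ty":0,"tz":-15,"roll":0},{"tx":0,"ty":0,"tz":-20,"roll":0},{"tx":0,"ty":0,"tz":-25,"roll":0},{"tx":0,"ty":0,"tz":-15,"roll":0},{"tx":0,"ty":0,"tz":0,"roll":0},{"tx":0,"ty":0,"tz":0,"roll":0}]' 45 >/dev/null;  python3 st.py; python3 w.py
```

```text
t 23.83 pos [0.6478 0.1007 0.1436] fix -0.0008 0.0007 yaw 0.71 F [-4.7  1.4  8.2] T [0.135 0.772 0.316] q6 0.902 open 0.0094 grip 53.0
t 24.75 pos [0.6494 0.1003 0.2295] fix 0.0008 0.0001 yaw 0.708 F [ 0.7 -0.2 -0.4] T [ 0.009 -0.05  -0.031] q6 0.903 open 0.0449 grip 0.0
[285 173  29  27 582] [0.6736 0.1329 0.164 ]
[314 304  27  24 347] [0.6236 0.0686 0.164 ]
[0.6486 0.1008 0.164 ] 0.0813844483342716 0.9095033816471295 tool [-0.0005 -0.001   0.0655]
```

View pics/w2.png

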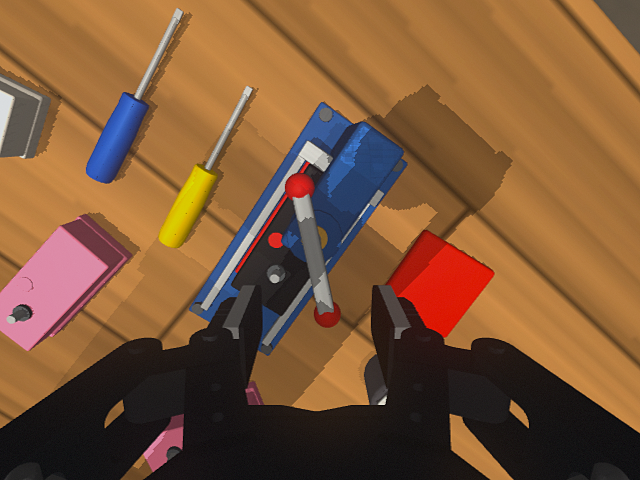

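The handle is released: the wrist view shows balls at (299,187) and (327,316), sprung back 0.2 rad, which matches about 0.35 N m. The stud is at (275,273), and the lens and drivers are in place. One quick check that the housing is home, then hand in.

```bash
python3 - <<'E'
from h import *
from scipy.spatial.transform import Rotation as R
from station import optics,ctrl
o=ctrl.get_obs(); p=optics.camera_params("wrist")
E=np.eye(4); E[:3,:3]=R.from_rotvec(o["tool_rot"]).as_matrix(); E[:3,3]=o["tool_pos"]
s=ray((275,270),p["mtx"],E@p["tool_from_camera"],0.076)[0]; x=(s[:2]-[.6487,.1001])@[.9937,.1115]
print("stud fixture x",x)
if abs(x+.06)<.006: print(ctrl.finish_job())
E
```

```text
stud fixture x -0.05457984666823663
the job is handed in; nothing more can be done
None
```

The housing is pushed home against the stop and clamped at about 0.32–0.35 N m by feel, the handle is let go, and the job is handed in; the verdict wasn't shown.

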